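# Sort three gears by mesh with a master gear

## Robot

A 6-joint arm with a two-finger parallel gripper is mounted at the origin on a cart in front of the work surface, level with it; the furniture and walls round the work are solid. World frame = base frame: x ahead of the robot, y to its left, z up, the work surface at z = 0. Lengths are in m, angles in rad, forces in N, time in s.
With the tool pointing down it reaches from about 0.3 to 0.75 m from the base axis. Payload 8.5 kg.
Tool frame: the origin (TCP) lies on the centre line of the jaws, within the pads' length; the fingertips stand 25 mm ahead of it and the grasp point (between the pads) lies 6 mm ahead of it; z points along the fingers, y is the line along which they close (so a half turn about z gives the same grasp; the last joint's range is limited). The gripper opens to 85 mm and grips with 20 to 120 N. Pads are 22 mm wide; open, the fingers measure 114 mm over their backs; the gripper's body (76 mm by 85 mm) begins 54 mm behind the grasp point. The pads swing forward as they close: fully open they stand 13 mm farther back than shut.
Start: joints at [0.985, 0.381, 1.297, -0, 1.464, -0.215], TCP at [0.199, 0.513, 0.256] pointing down, gripper open.
Joint ranges: [-3.11, 3.11], [-0.89, 2.33], [0.22, 2.48], [-1.42, 4.56], [0.17, 2.85], [-2.88, 2.88]. Speed limits (rad/s): [2.39, 2.39, 3.14, 3.14, 3.14, 3.14].

## Interface

Orientations are given as a 3x3 rotation matrix whose columns are the frame's x, y, z axes.
In Python, from station import manip, job, read_camera, camera_info gives the robot as it stands (manip), with the cameras as plain functions and the job (job).
- The arm moves only by the tool drive_effector, called after "Call:" in YAML: its name, and indented under it one key for each argument. Schema: {"type":"object","properties":{"deltas":{"type":"array","items":{"type":"array","items":{"type":"number"},"minItems":7,"maxItems":7},"minItems":1,"maxItems":10},"only":{"type":"string"},"quiet":{"type":"boolean"},"lines":{"type":"string"}},"required":["deltas"],"additionalProperties":false}. deltas is a list of rows, 1 to 10 of them, each of 7 numbers: the finger opening in m, then dx, dy, dz in parts of the range, where 1.0 means 1 m, then a rotation vector rx, ry, rz in normalised numbers (1 is 180 degrees); each row shifts and turns the commanded pose from where the row before left it, along the tool's axes as they then stand; what a row does not reach is not made up. A row lasts 1/8 s, in which the tool goes at most 0.0625 m and 0.188 rad, less where a joint would pass 70% of its speed; a pose out of reach is approached as far as the arm can. The fingers move at their own pace and stop on an object; the grip force is fixed at half the most. Time passes only in rows, so rows that do not move let the fingers close. The tool returns the time, the measured TCP pose, the force, the opening and the grip force at its end. only (a regular expression) keeps the lines of the reply that match it, lines (a string "A,B") keeps lines A to B, and quiet returns only ok. No shift or turn number may pass 1 either way. Input that does not fit is refused with a message, and nothing moves.
- manip.read_state(): the state, without advancing time (a new reading comes with each control period).
- read_camera(name): name is "scene" or "top" or "wrist"; returns the picture (400x640x3 uint8, red, green, blue); there is no depth.
- camera_info(name): a dict with "vertical_fov" (degrees; the focal length in pixels is half the picture's height over the tangent of half this angle, whatever the lens; pixels are square), "cx", "cy" (the principal point, pixels), "k1" (the pictures are not rectified: a ray, as slopes to the right and down, at radius r is drawn at 1 + k1 r^2 times it, then the intrinsics apply), "R" (3x3) and "t" (3): a world point X has camera coordinates R X + t. Camera axes: x right, y down, z forward; pixel columns grow to the right and rows downward; lengths in m; the calibration is good to about 2 mm. A picture is of the moment at which its call begins: read the wrist's pose just before it. camera_info takes no time and is no camera call; for the wrist camera it gives the pose at the moment of the call.
- job.job_done(): hands the job in; it is judged then, once.
The state is a dict: "t": time; "joint_pos": joint angles; "dq": joint speeds; "joint_efforts": joint torques, N m; "tcp_pos": TCP position; "eef_rot": TCP orientation; "wrist_force": force on the tool from outside, world axes, zero at the start; "moment": the same for the moment, N m; "finger_gap": finger opening in m; "gripper_force": force on a finger pad.
Only numpy, scipy, OpenCV 4.12 (cv2) and the standard library are available. Lean on these libraries where they do the work, as an engineer would, in place of code of your own. Each camera call takes 0.05 s, during which the arm holds its last target. There are 200 camera calls.

## Task

Find the white gear whose teeth match the steel master gear on the test plate, put it flat on the test post in mesh with the master, and turn it by its hub until it has driven the master at least a sixth of a turn; leave it there, and do not turn the master with the fingers. Pull the drawer of the low white cabinet fully out to its stop, lay the gear with the fewest, coarsest teeth flat in its left compartment and the one with the most, finest teeth flat in its right compartment (left and right as the robot sees them), and leave the drawer out. Do not shift the bottles, cup or dish that stand among the gears.

Things in the scene. Friction and masses are not known exactly. Their poses are not given: they have to be found in the camera images.
- gear_10: White spur gear, 10 coarse teeth, 96 mm over the tips like all three, disc 20 mm thick; hexagonal hub 36 mm across flats from 20 to 46 mm above the underside; bore 20 mm right through; 0.1 to 0.2 kg. Origin: centre of underside, +z up; +x runs through the middle of a tooth and square to a hub flat (flats every 60 deg, teeth every 36 deg). Belongs in the left compartment.
- gear_14: White spur gear, 14 medium teeth, 96 mm over the tips like all three, disc 20 mm thick; hexagonal hub 36 mm across flats from 20 to 46 mm above the underside; bore 20 mm right through; 0.1 to 0.2 kg. Origin: centre of underside, +z up; +x runs through the middle of a tooth and square to a hub flat (flats every 60 deg, teeth every 25.71 deg). Matches the master.
- gear_20: White spur gear, 20 fine teeth, 96 mm over the tips like all three, disc 20 mm thick; hexagonal hub 36 mm across flats from 20 to 46 mm above the underside; bore 20 mm right through; 0.1 to 0.2 kg. Origin: centre of underside, +z up; +x runs through the middle of a tooth and square to a hub flat (flats every 60 deg, teeth every 18 deg). Belongs in the right compartment.
- fixture: Fixed dark steel test plate 115 x 200 x 12 mm, origin under its centre, long axis y. The test post stands 43 mm from the centre toward -y, the master gear turns about a vertical axis 43 mm from the centre toward +y: 86 mm between the axes.
- test_post (a point): Foot of the steel test post, on the plate's upper face, 12 mm above the worktop; axes as the fixture. Post 17 mm in diameter, 37 mm high, cone-tipped over its last 7 mm. The matching gear lies seated with its underside on the plate, that is with its origin at this point.
- master_mark (a point): Black dot on the top face of the steel master gear, 30 mm from its axis along its +x; axes as the master.
- master: Steel master gear on the fixture, 14 teeth, 96 mm over tips, 13 to 33 mm above the worktop, low cap in the middle. Origin on its axis at its underside, +z up, +x through a tooth. Turns freely both ways. In mesh a tooth enters a gap on the line between the axes, play about 4 mm; no chamfers: a gear let down tooth on tooth rests on top until one is turned. Driven 1:1, the other way.
- cabinet: Fixed low white metal cabinet 165 x 276 x 70 mm, front toward the robot (its -x), origin under its centre; one drawer across its whole front. A timer and a tape roll (19 mm high) are fixed on the rear of its top.
- drawer (a joint): How far the drawer is out, m: 0 shut, 0.135 at its stop; starts 0 to 0.03. Slides along the cabinet's -x, friction about 4 N, stays where it is left.
- handle (a point): Middle of the drawer's steel bar handle: bar 10 mm thick, 90 mm long along the cabinet's y, its axis 38 mm in front of the drawer front's outer face, 45 mm above the worktop (25 mm below the cabinet top). Axes as the cabinet; moves with the drawer.
- left_bay (a point): Centre of the floor of the drawer's left compartment (cabinet +y), 12 mm above the worktop; inside about 122 x 121 mm, walls 36 mm above this floor. Axes as the cabinet; moves with the drawer; it lies clear of the cabinet's top only with the drawer out.
- right_bay (a point): The same for the right compartment (cabinet -y).
- bottle_wash: White square-shouldered bottle with blue cap, 60 mm across, 130 mm high, among the gears; origin under its centre; leave it.
- cup_b: White sample cup with red lid, 62 mm across, 62 mm high, near the front edge; origin under its centre; leave it.
- bottle_lysis: Brown dropper bottle, 56 mm across, 141 mm high, on the right; origin under its centre; leave it.
- petri_dish1: Petri dish 91 mm across, 15 mm high, on the left; origin under its centre; leave it.

How it is judged:
By the outcome, as a careful person would: the job done as asked, in the order asked, and still so for the second after the job is handed in, with the robot touching nothing.
It also fails if it takes over 72 s, if anything falls off the work surface, if the arm or the gripper's body presses on something with over 40 N, if the wrist force passes 120 N, or if a joint passes its speed limit or range.

## Working session

There is one attempt and no reset: what is moved stays moved. The work goes in short steps, Python scripts to look and compute and a tool call to move; the robot and the scene stay as the last step left them, time stands still between calls to the robot, and variables do not carry over. Pictures are saved under pics/ and viewed, at most 10 in all, crops included, and the job is handed in when it is done.

```bash
ls; mkdir -p pics; python3 - <<'E'
from station import manip, job, read_camera, camera_info
import cv2,numpy as np
np.set_printoptions(precision=4,suppress=True)
s=manip.read_state();print(s)
for n in("scene","top","wrist"):
    i=camera_info(n);print(n,i)
    cv2.imwrite(f"pics/{n}0.png",read_camera(n)[:,:,::-1])
E
```

```text
pics
station.py
{'t': 0.0, 'joint_pos': array([ 0.9847,  0.3812,  1.2983, -0.    ,  1.4636, -0.2153]), 'dq': array([ 0.0003,  0.0011, -0.0006,  0.002 ,  0.0022,  0.0002]), 'joint_efforts': array([  0.0004, -44.8471, -23.1279,  -0.0002,   0.0048,   0.    ]), 'tcp_pos': array([0.1991, 0.5124, 0.2557]), 'eef_rot': array([[-0.932 ,  0.3623, -0.0008],
       [ 0.3623,  0.932 , -0.0012],
       [ 0.0003, -0.0014, -1.    ]]), 'wrist_force': array([-0.2783,  0.2885, -0.634 ]), 'moment': array([ 0.0177, -0.0401, -0.0103]), 'gripper_force': 0.0, 'finger_gap': 0.08536414945859762}
scene {'vertical_fov': 49.178968468025275, 'cx': 318.94503008503733, 'cy': 202.53969591879567, 'k1': -0.08647981826804382, 'R': array([[ 0.1861, -0.9825,  0.0078],
       [-0.5386, -0.1086, -0.8355],
       [ 0.8218,  0.1513, -0.5494]]), 't': array([-0.0696,  0.3423,  1.2214])}
top {'vertical_fov': 49.33141732799064, 'cx': 315.0585474150092, 'cy': 198.13658170806715, 'k1': -0.01890280408762322, 'R': array([[ 0.0078, -1.    ,  0.0042],
       [-0.9856, -0.0084, -0.169 ],
       [ 0.169 , -0.0028, -0.9856]]), 't': array([0.0289, 0.5678, 1.6165])}
wrist {'vertical_fov': 63.36175225502087, 'cx': 317.87505374232626, 'cy': 200.65075349833995, 'k1': -0.0032205082073496743, 'R': array([[ 0.3621,  0.9322, -0.001 ],
       [ 0.899 , -0.3489,  0.2645],
       [ 0.2462, -0.0967, -0.9644]]), 't': array([-0.5497, -0.035 ,  0.3787])}
```

View pics/top0.png

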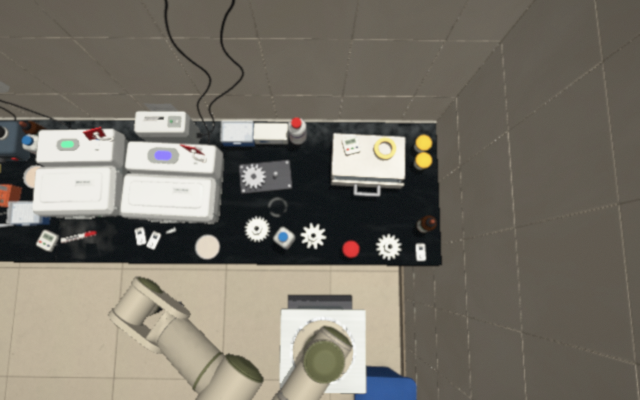

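View pics/scene0.png

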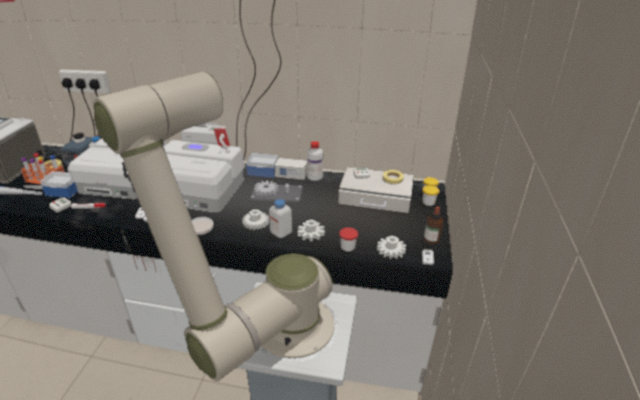

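The top view shows gears at (257,229) fine, (313,236) coarse and (388,247) medium. The master is at (252,176), the post at (275,178), the cabinet at about (368,160) and the handle at (367,188). The scene view agrees.

```bash
cat > h.py <<'E'
from station import manip, job, read_camera, camera_info
import cv2,numpy as np
np.set_printoptions(precision=4,suppress=True)
def K(i):
    f=200/np.tan(np.radians(i["vertical_fov"])/2)
    return np.array([[f,0,i["cx"]],[0,f,i["cy"]],[0,0,1]]),np.array([i["k1"],0,0,0,0.])
def ray(i,px):
    k,d=K(i); n=cv2.undistortPoints(np.array(px,float).reshape(-1,1,2),k,d)[:,0]
    c=-i["R"].T@i["t"]; return c,np.c_[n,np.ones(len(n))]@i["R"]
def atz(i,px,z):
    c,d=ray(i,px); return c+d*((np.broadcast_to(z,len(d))-c[2])/d[:,2])[:,None]
def proj(i,X):
    k,d=K(i); return cv2.projectPoints(np.array(X,float).reshape(-1,1,3),cv2.Rodrigues(i["R"])[0],i["t"],k,d)[0][:,0]
def tri(obs): # [(info,px)]
    A=0;b=0
    for i,p in obs:
        c,d=ray(i,[p]); d=d[0]/np.linalg.norm(d[0]); P=np.eye(3)-np.outer(d,d); A=A+P; b=b+P@c
    return np.linalg.solve(A,b)
def rectify(img,i,x0,x1,y0,y1,z,s=1000):
    """top-down map of plane z, s px/m; row=(x1-x)*s, col=(y1-y)*s"""
    xs=x1-np.arange(int((x1-x0)*s))/s; ys=y1-np.arange(int((y1-y0)*s))/s
    Y,X=np.meshgrid(ys,xs); p=proj(i,np.stack([X,Y,0*X+z],-1)).reshape(*X.shape,2).astype(np.float32)
    return cv2.remap(img,p[...,0],p[...,1],cv2.INTER_LINEAR)
E
python3 - <<'E'
from h import *
i=camera_info("top")
px=[(257,229),(313,236),(388,247),(252,176),(275,178),(367,188),(368,193)]
print(atz(i,px,[.03,.03,.03,.033,.045,.045,.07]))
w=camera_info("wrist");print(-w["R"].T@w["t"])
s=camera_info("scene")
px2=[(255,217),(311,229),(391,245),(266,187)]
for a,b in zip(px[:4],px2):print(tri([(i,a),(s,b)]))
E
```

```text
[[ 0.4492  0.2542  0.03  ]
 [ 0.4243  0.0402  0.03  ]
 [ 0.3848 -0.245   0.03  ]
 [ 0.6555  0.2795  0.033 ]
 [ 0.6457  0.1888  0.045 ]
 [ 0.6094 -0.1661  0.045 ]
 [ 0.5853 -0.1665  0.07  ]]
[0.1373 0.5368 0.374 ]
[0.4499 0.2555 0.0223]
[0.4256 0.0396 0.0165]
[ 0.3855 -0.2477  0.0195]
[0.6578 0.2778 0.0259]
```

View pics/wrist0.png

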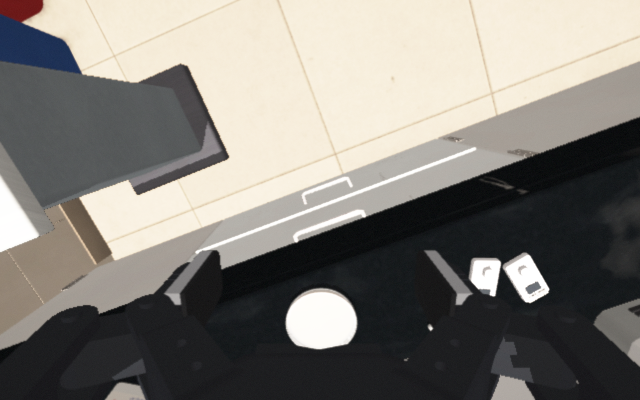

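The wrist view shows only the petri dish at (321,320). Next I turn the tool square to the world and move over the work.

Units first: turns go in shares of 180 degrees. So -0.185 rad / 3.1416 = -0.0589.

Call:
drive_effector:
  deltas:
    - [0.085,0,0,-0.015,0,0,-0.0589]
    - [0.085,0,0,-0.015,0,0,-0.0589]
    - [0.085,-0.036,-0.044,0,0,0,0]
    - [0.085,-0.036,-0.044,0,0,0,0]
    - [0.085,-0.036,-0.044,0,0,0,0]
    - [0.085,-0.036,-0.044,0,0,0,0]
    - [0.085,-0.036,-0.044,0,0,0,0]
    - [0.085,-0.036,-0.044,0,0,0,0]
    - [0.085,-0.036,-0.044,0,0,0,0]
    - [0.085,-0.036,-0.044,0,0,0,0]

```text
t: 1.4
tcp_pos: [0.4879, 0.1587, 0.2862]
eef_rot: [[-1.0, 0.001, -0.0], [0.001, 1.0, 0.0], [0.0, 0.0, -1.0]]
wrist_force: [0.1, 1.1, -0.4]
finger_gap: 0.0846
gripper_force: 0.0
```

Call:
drive_effector:
  deltas:
    - [0.085,0,-0.044,0,0,0,0]
    - [0.085,0,0,0,0,0,0]

```text
t: 1.65
tcp_pos: [0.4872, 0.1141, 0.2859]
eef_rot: [[-1.0, 0.005, -0.001], [0.005, 1.0, -0.0], [0.001, -0.0, -1.0]]
wrist_force: [-0.2, 1.0, 0.3]
finger_gap: 0.0852
gripper_force: 0.0
```

```bash
cat >> h.py <<'E'
def shot(n,cam="wrist"):
    i=camera_info(cam); im=read_camera(cam)
    cv2.imwrite(f"pics/{n}.png",im[:,:,::-1]); np.save(f"pics/{n}.npy",i,allow_pickle=True); return i,im
def load(n): return np.load(f"pics/{n}.npy",allow_pickle=True).item(),cv2.imread(f"pics/{n}.png")[:,:,::-1]
E
python3 - <<'E'
from h import *
shot("w1");print(manip.read_state()["eef_rot"],manip.read_state()["joint_pos"])
E
```

```text
[[-1.      0.0031 -0.0007]
 [ 0.0031  1.      0.0002]
 [ 0.0007  0.0002 -1.    ]] [-0.0042  0.2724  1.3728  0.0002  1.4971 -1.5719]
```

View pics/w1.png

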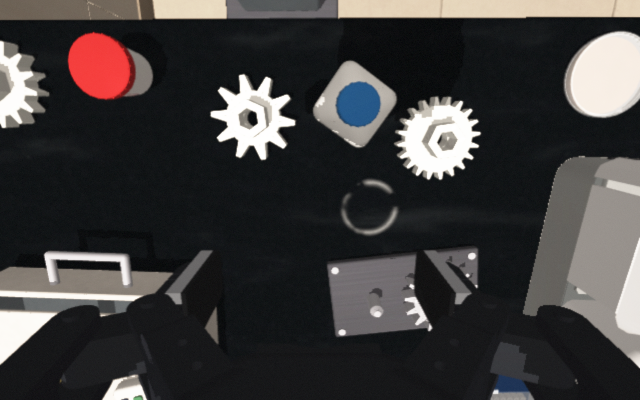

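This view shows the 10-tooth gear at (253,117), the 20-tooth gear at (440,138), the 14-tooth gear at the left edge, the handle at (88,258) and the post at (377,311). The right finger partly hides the master. I take a second view farther right, then go on to gear_14.

Call:
drive_effector:
  deltas:
    - [0.085,-0.03,-0.04,0,0,0,0]
    - [0.085,-0.03,-0.04,0,0,0,0]
    - [0.085,-0.02,-0.04,0,0,0,0]
    - [0.085,0,0,0,0,0,0]

```text
t: 2.2
tcp_pos: [0.5677, -0.0048, 0.2855]
eef_rot: [[-1.0, 0.003, -0.001], [0.003, 1.0, 0.0], [0.001, 0.0, -1.0]]
wrist_force: [0.1, -0.1, -0.5]
finger_gap: 0.0851
gripper_force: 0.0
```

```bash
python3 -c "
from h import *
shot('w2')"
```

Call:
drive_effector:
  deltas:
    - [0.085,0.04,-0.045,0,0,0,0]
    - [0.085,0.04,-0.045,0,0,0,0]
    - [0.085,0.04,-0.045,0,0,0,0]
    - [0.085,0.04,-0.045,0,0,0,0]
    - [0.085,0,-0.02,0,0,0,0]
    - [0.085,0,0,0,0,0,0]

```text
t: 3.0
tcp_pos: [0.4072, -0.2032, 0.2864]
eef_rot: [[-1.0, 0.001, 0.001], [0.001, 1.0, 0.0], [-0.001, 0.0, -1.0]]
wrist_force: [-0.4, 0.1, -0.0]
finger_gap: 0.0852
gripper_force: 0.0
```

```bash
python3 - <<'E'
from h import *
shot('w3')
a=cv2.imread('pics/w2.png');b=cv2.imread('pics/w3.png')
cv2.imwrite('pics/v1.png',cv2.resize(np.vstack([a[:,:],b[:,:]]),None,fx=.75,fy=.75))
E
```

```text
(no output)
```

View pics/v1.png

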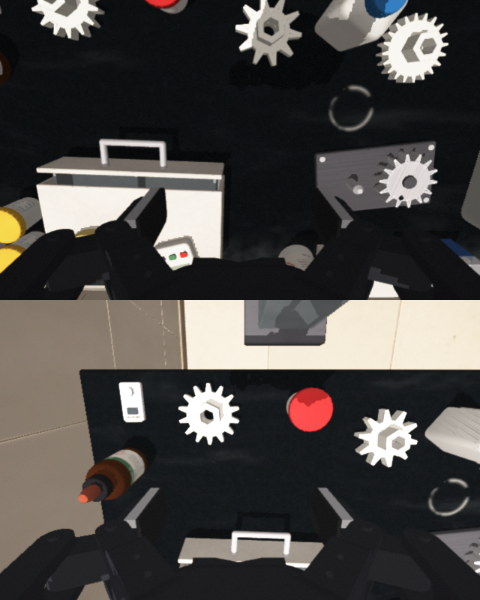

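The upper half (w2) shows the master clear at about (545,240) full-res, the post at (477,247), and the cabinet handle between (136,190) and (219,197). The lower half (w3) shows gear_14 at (279,152) and the handle between (312,313) and (385,315). I fit the models to these views.

```bash
cat > fit.py <<'E'
from h import *
from scipy.optimize import minimize
def outline(N,th,tipw=.3,root=None):
    m=96/(N+2); rr=(root or 48-2.25*m)/1e3; ra=.048; p=2*np.pi/N; pts=[]
    for k in range(N):
        for r,a in((rr,-.36),(.5*(rr+ra),-.25),(ra,-tipw/2),(ra,tipw/2),(.5*(rr+ra),.25),(rr,.36)):
            t=th+(k+a)*p; pts.append((r*np.cos(t),r*np.sin(t)))
    return np.array(pts)
def hexo(th): 
    t=th+np.pi/6+np.arange(6)*np.pi/3; return .018/np.cos(np.pi/6)*np.c_[np.cos(t),np.sin(t)]
def prism(i,P,c,z0,z1,M,S):
    n=len(P); A=proj(i,np.c_[P+c,np.full(n,z0)]); B=proj(i,np.c_[P+c,np.full(n,z1)])
    f=lambda q:np.round(q*S*16).astype(np.int32)
    for q in(A,B): cv2.fillPoly(M,[f(q)],255,shift=4)
    for k in range(n):
        q=np.array([A[k],A[(k+1)%n],B[(k+1)%n],B[k]]); cv2.fillPoly(M,[f(q)],255,shift=4)
S=2
def render(i,N,x,hub=True,z0=0,h=.02):
    M=np.zeros((400*S,640*S),np.uint8); c=np.array(x[:2])
    zz=z0+x[3]
    prism(i,outline(N,x[2]),c,zz,zz+h,M,S)
    if hub: prism(i,hexo(x[2]),c,zz+h,zz+.046,M,S)
    return M
def target(i,im,xy,z,thr,R=.058):
    g=cv2.resize(im.max(2),None,fx=S,fy=S,interpolation=cv2.INTER_CUBIC); b=(g>thr).astype(np.uint8)*255
    roi=np.zeros_like(b); a=np.linspace(0,6.28,60)
    top=np.vstack([proj(i,np.c_[xy[0]+R*np.cos(a),xy[1]+R*np.sin(a),0*a+q]) for q in(z,z+.04)])
    cv2.fillConvexPoly(roi,cv2.convexHull(np.round(top*S).astype(np.int32)),255); b&=roi
    cs,_=cv2.findContours(b,cv2.RETR_EXTERNAL,cv2.CHAIN_APPROX_NONE)
    c=max(cs,key=cv2.contourArea); o=np.zeros_like(b); cv2.drawContours(o,[c],-1,255,-1); return o
def fitgear(obs,N,xy,hub=True,z0=0,thr=75,freez=True):
    T=[(i,cv2.GaussianBlur(target(i,im,xy,z0,thr),(0,0),2).astype(float)) for i,im in obs]
    def cost(x): 
        return sum(np.abs(cv2.GaussianBlur(render(i,N,[*x,0][:4],hub,z0),(0,0),2)-t).sum()/t.sum() for i,t in T)/len(T)
    best=None
    for th in np.arange(0,6)/6*2*np.pi/N:
        x0=[*xy,th]+([0] if freez else [])
        sx=np.vstack([x0]+[np.array(x0)+d for d in np.diag([.006,.006,.25*2*np.pi/N/1.5]+([.004] if freez else []))])
        r=minimize(cost,x0,method="Nelder-Mead",options=dict(initial_simplex=sx,maxiter=90,xatol=1e-4,fatol=1e-4))
        if best is None or r.fun<best.fun: best=r
    return best
def hubdir(obs,x,z0=0):
    """best hex angle mod 60 deg by edge strength"""
    sc=[]; ths=np.radians(np.arange(0,60,1.))
    E=[]
    for i,im in obs:
        g=cv2.GaussianBlur(im.mean(2).astype(np.float32),(0,0),.7); E.append((i,np.hypot(cv2.Sobel(g,5,1,0),cv2.Sobel(g,5,0,1)).astype(np.float32)))
    for t in ths:
        h=hexo(t)+x[:2]; s=0
        for i,e in E:
            q=np.vstack([h+(np.roll(h,-1,0)-h)*u for u in np.linspace(0,1,15)])
            p=proj(i,np.c_[q,np.full(len(q),z0+.046)]).astype(np.float32)
            s+=cv2.remap(e,p[:,0].reshape(-1,1),p[:,1].reshape(-1,1),1).mean()
        sc.append(s)
    o=np.argsort(sc)[::-1]; return np.degrees(ths[o[0]]),sc[o[0]]/np.mean(sc),np.degrees(ths[o[:5]])
E
cat > m1.py <<'E'
from fit import *
L={n:load(n) for n in("w1","w2","w3")}
for N,xy,v in((14,(.385,-.246),("w2","w3")),(10,(.424,.04),("w1","w3")),(20,(.449,.254),("w1",))):
    obs=[L[n] for n in v]; r=fitgear(obs,N,xy,freez=len(v)>1)
    print(N,r.x[:2],np.degrees(r.x[2])%(360/N),r.x[3:],"cost",r.fun,"hub",hubdir(obs,r.x))
for thr in(110,140,170):
    r=fitgear([L["w2"]],14,(.655,.28),hub=False,z0=.013,thr=thr,freez=False); print("master",thr,r.x[:2],np.degrees(r.x[2])%(360/14),r.fun)
print("post",tri([(L["w1"][0],(377,311)),(L["w2"][0],(477,247))]))
for a,b in(((136,190),(312,313)),((219,197),(385,315))): print("handle",tri([(L["w2"][0],a),(L["w3"][0],b)]))
E
time python3 m1.py
python3 - <<'E'
import cv2,numpy as np
a=cv2.imread('pics/w2.png');b=cv2.imread('pics/w3.png')
c=cv2.resize(a[170:320,400:600],(800,600),interpolation=2); 
q=[cv2.resize(x,(400,300),interpolation=2) for x in (a[170:290,430:590],b[100:205,209:349],a[170:275,110:250],cv2.imread('pics/w1.png')[260:350,320:440])]
cv2.imwrite('pics/v2.png',np.vstack([np.hstack(q[:2]),np.hstack(q[2:])]))
E
```

```text
14 [ 0.3876 -0.25  ] 25.694431247362438 [0.0027] cost 0.06098965425083113 hub (np.float64(32.0), np.float32(1.4680911), array([32., 33., 31., 34., 35.]))
10 [0.4276 0.0394] 11.600006361793426 [0.0015] cost 0.07313260449839956 hub (np.float64(36.0), np.float32(1.2828859), array([36., 35., 37., 34., 38.]))
20 [0.4525 0.2559] 8.441735768261697 [] cost 0.03826148316775728 hub (np.float64(3.0000000000000004), np.float32(1.0962405), array([ 3.,  2., 14.,  1.,  4.]))
master 110 [0.6585 0.2771] 11.933193074134339 0.3782085310487507
master 140 [0.6594 0.2785] 10.398975754715583 0.44320304457106113
master 170 [0.6599 0.2772] 11.193348876739199 0.49802729577191335
post [0.6582 0.1854 0.0494]
handle [ 0.5861 -0.2106  0.0473]
handle [ 0.5944 -0.1177  0.0421]
real	1m15.195s
user	1m4.239s
sys	0m55.870s
```

View pics/v2.png

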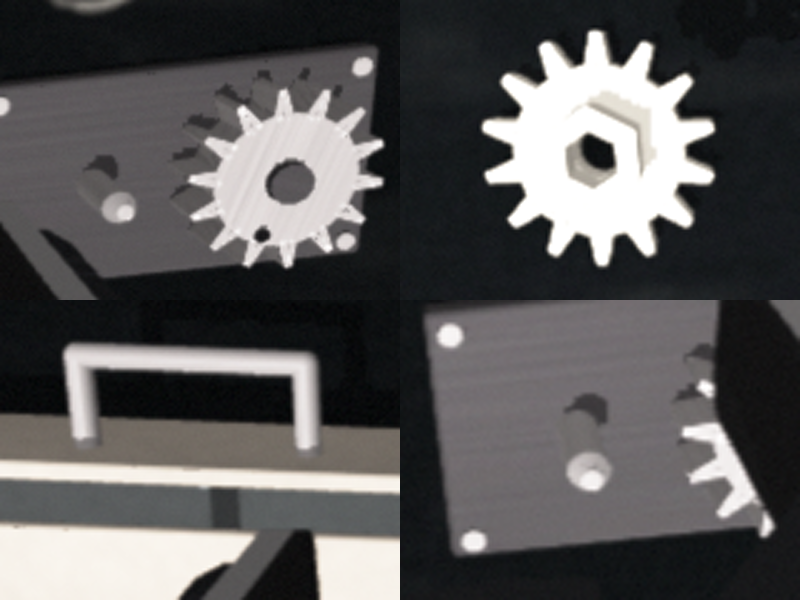

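The master is clear at (290,182) in the crop with its dot at (262,234). The post tip is at (480,255) in w2 and (377,314) in w1. The handle bar and the drawer seam are also plain, with the drawer slightly open. I refine the fixture from tooth tips.

```bash
cat > m2.py <<'E'
from h import *
from scipy.optimize import least_squares
w1=load("w1")[0];w2=load("w2")[0];w3=load("w3")[0]
c2=lambda L:np.array(L)/2.5+[430,170]
post=tri([(w1,(377.3,314)),(w2,c2([(125,212)])[0])]);print("post tip",post)
tips=c2([(284,92),(322,95),(361,112),(381,145),(382,182),(207,152),(190,181),(193,210),(214,236),(249,263),(287,264),(326,258)])
T=atz(w2,tips,.033)[:,:2]; p=2*np.pi/14
def res(x):
    d=T-x[:2]; a=np.arctan2(d[:,1],d[:,0])-x[2]; a-=p*np.round(a/p); r=np.hypot(*d.T)
    return np.r_[r-x[3],.048*a]
r=min((least_squares(res,[.657,.278,t,.048],loss="soft_l1",f_scale=.001) for t in np.linspace(0,p,6)),key=lambda r:r.cost)
print("master",r.x,np.degrees(r.x[2])%25.714,np.abs(r.fun).max())
m=r.x[:2]; dot=atz(w2,c2([(262,234)]),.033)[0,:2]; cap=atz(w2,c2([(290,182)]),.034)
d=dot-m;print("dot r,ang",np.hypot(*d),np.degrees(np.arctan2(d[1],d[0])),"cap",cap)
sc=atz(w2,c2([(363,66),(345,241),(1,105)]),.013);print("screws w2",sc)
s1=atz(w1,[(335,270.8),(342.2,332.3)],.013);print("screws w1",s1)
u=m-post[:2]; print("dist",np.hypot(*u),"beta",np.degrees(np.arctan2(u[1],u[0])))
h=lambda L:np.array(L)/[400/140,300/105]
a=h([(70,350-300),(312,357-300)])+[110,170]; H=atz(w2,a,.050);print("handle ends(top z .05)",H,H.mean(0))
q=h([(85,440-300),(305,450-300)])+[110,170];print("face feet",atz(w2,q,.045))
print("seam cab edge",atz(w2,h([(0,462-300),(400,478-300)])+[110,170],.07),atz(w2,h([(0,525-300)])+[110,170],.07))
E
python3 m2.py
```

```text
post tip [0.6654 0.1878 0.0498]
master [0.6569 0.2741 0.2004 0.0463] 11.48470184704273 0.005559149029690246
dot r,ang 0.02925862994515794 -13.451877829742891 cap [[0.6569 0.2754 0.034 ]]
screws w2 [[0.6035 0.3164 0.013 ]
 [0.6995 0.3268 0.013 ]
 [0.6234 0.1373 0.013 ]]
screws w1 [[0.6247 0.1362 0.013 ]
 [0.7203 0.1473 0.013 ]]
dist 0.08672475271930505 beta 95.66916024520597
handle ends(top z .05) [[ 0.5824 -0.2101  0.05  ]
 [ 0.5854 -0.1154  0.05  ]] [ 0.5839 -0.1628  0.05  ]
face feet [[ 0.6212 -0.2126  0.045 ]
 [ 0.6257 -0.1231  0.045 ]]
seam cab edge [[ 0.6216 -0.232   0.07  ]
 [ 0.6285 -0.0793  0.07  ]] [[ 0.6477 -0.2365  0.07  ]]
```

The fixture fits agree: post at (0.666, 0.188) with tip z 0.050, master at (0.657, 0.2745), line angle 96.4°, master phase −14°. Now I approach gear_14.

Converted, -0.075 rad / 3.1416 = -0.0239.

Call:
drive_effector:
  deltas:
    - [0.06,0.02,-0.046,0,0,0,-0.0239]
    - [0.06,0,0,0.06,0,0,0]
    - [0.06,0,0,0.06,0,0,0]
    - [0.06,0,0,0.06,0,0,0]
    - [0.06,0,0,0,0,0,0]

```text
t: 3.68
tcp_pos: [0.3863, -0.2469, 0.1038]
eef_rot: [[-0.997, -0.076, -0.005], [-0.076, 0.997, 0.006], [0.005, 0.007, -1.0]]
wrist_force: [-0.3, -0.3, 0.8]
finger_gap: 0.0602
gripper_force: 0.0
```

```bash
python3 -c "
from h import *
i,im=shot('w4')
s=manip.read_state();print(s['tcp_pos'],s['eef_rot'])"
```

```text
[ 0.3874 -0.2483  0.1063] [[-0.9971 -0.0762 -0.0017]
 [-0.0762  0.9971  0.0021]
 [ 0.0015  0.0023 -1.    ]]
```

View pics/w4.png

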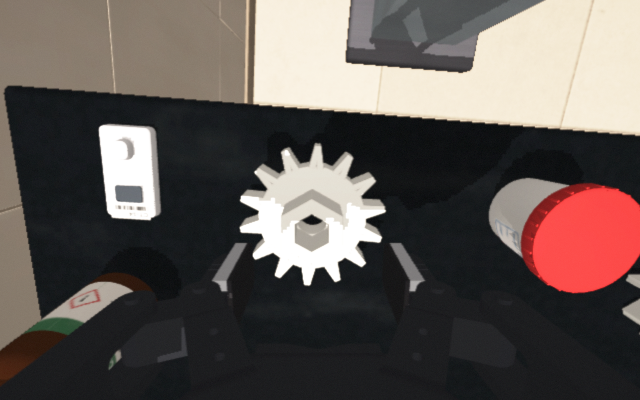

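The view shows gear_14 centred at about (313,212), its hub flats facing the fingers, and the cup and brown bottle clear. I refine its centre from this close view.

```bash
python3 - <<'E'
from fit import *
o=load("w4");r=fitgear([o],14,(.387,-.249),freez=False);print(r.x,np.degrees(r.x[2])%25.714,r.fun,hubdir([o],r.x))
E
```

```text
[ 0.388  -0.2501 -0.0023] 25.58410205314 0.06735305198932853 (np.float64(34.0), np.float32(1.6073028), array([34., 33., 35., 32., 36.]))
```

Call:
drive_effector:
  deltas:
    - [0.06,0,0,0.03,0,0,0]
    - [0.06,0,0,0.022,0,0,0]
    - [0.06,0,0,0,0,0,0]

```text
t: 4.1
tcp_pos: [0.3877, -0.2497, 0.0558]
eef_rot: [[-0.997, -0.075, 0.001], [-0.075, 0.997, -0.001], [-0.001, -0.001, -1.0]]
wrist_force: [0.0, -1.3, 0.6]
finger_gap: 0.0598
gripper_force: 0.0
```

Centre and hub angle are confirmed: (0.388, −0.250), flats at 34°. Close and lift slightly.

Call:
drive_effector:
  deltas:
    - [0.045,0,0,0.003,0,0,0]
    - [0.02,0,0,0,0,0,0]
    - [0.02,0,0,0,0,0,0]
    - [0.02,0,0,0,0,0,0]
    - [0.02,0,0,-0.03,0,0,0]
    - [0.02,0,0,-0.06,0,0,0]

```text
t: 4.85
tcp_pos: [0.3861, -0.2489, 0.1419]
eef_rot: [[-0.997, -0.074, -0.003], [-0.074, 0.997, 0.003], [0.002, 0.003, -1.0]]
wrist_force: [1.2, -1.9, -2.3]
finger_gap: 0.0347
gripper_force: 60.6
```

```bash
python3 - <<'E'
from fit import *
shot("w5");s=manip.read_state();print(s['tcp_pos'],s['eef_rot'],s['finger_gap'],s['gripper_force'],s['wrist_force'])
E
```

```text
[ 0.3884 -0.2511  0.1498] [[-0.9972 -0.0745  0.007 ]
 [-0.0746  0.9972 -0.0076]
 [-0.0064 -0.0081 -0.9999]] 0.034826802416503246 60.893487464636564 [ 2.9617 -1.2244  8.0841]
```

Converted, 0.1025 rad / 3.1416 = 0.0326.

Call:
drive_effector:
  deltas:
    - [0.02,0,0,-0.03,0,0,0.0326]
    - [0.02,0,0,-0.02,0,0,0.0326]
    - [0.02,-0.0243,0.0523,0,0,0,0]
    - [0.02,-0.0243,0.0523,0,0,0,0]
    - [0.02,-0.0243,0.0523,0,0,0,0]
    - [0.02,-0.0243,0.0523,0,0,0,0]
    - [0.02,-0.0243,0.0523,0,0,0,0]
    - [0.02,-0.0243,0.0523,0,0,0,0]
    - [0.02,-0.0243,0.0523,0,0,0,0]
    - [0.02,-0.0243,0.0523,0,0,0,0]

```text
t: 6.15
tcp_pos: [0.6346, 0.1418, 0.1921]
eef_rot: [[-0.991, 0.13, 0.001], [0.13, 0.991, -0.0], [-0.001, 0.0, -1.0]]
wrist_force: [0.5, -0.3, -1.8]
finger_gap: 0.0346
gripper_force: 60.9
```

Call:
drive_effector:
  deltas:
    - [0.02,-0.0243,0.0523,0,0,0,0]
    - [0.02,0,0,0,0,0,0]
    - [0.02,0,0,0,0,0,0]

```text
t: 6.52
tcp_pos: [0.6646, 0.1885, 0.1914]
eef_rot: [[-0.991, 0.13, -0.0], [0.13, 0.991, -0.0], [0.0, -0.0, -1.0]]
wrist_force: [-0.7, -0.4, -1.9]
finger_gap: 0.0346
gripper_force: 60.8
```

```bash
python3 - <<'E'
from fit import *
shot("w6");s=manip.read_state();print(s['tcp_pos'],s['eef_rot'],s['wrist_force'])
R=s['eef_rot'];d=np.array([.666,.1884,s['tcp_pos'][2]])-s['tcp_pos'];print("tool delta",R.T@d,"A",np.degrees(np.arctan2(R[1,1],R[0,1])))
E
```

```text
[0.6645 0.1879 0.1917] [[-0.9914  0.131  -0.0001]
 [ 0.131   0.9914 -0.0003]
 [ 0.0001 -0.0003 -1.    ]] [-0.3862 -0.3028 -1.8179]
tool delta [-0.0014  0.0007 -0.    ] A 82.47081871212906
```

View pics/w6.png

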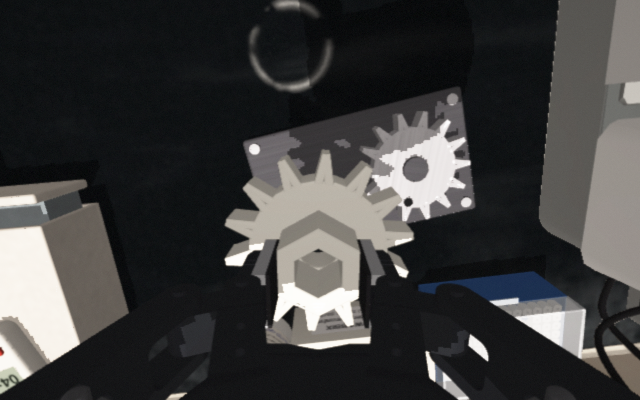

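The view shows gear_14 held level above the plate. The master's cap is at (415,168), its dot at (408,202), and the screws at (254,149), (452,99) and (466,202). I cross-check the fixture from here.

```bash
python3 - <<'E'
from h import *
w=load("w6")[0]
s=atz(w,[(254,149),(452,99),(466,202)],.013)[:,:2];d=s[1]-s[0];b=np.arctan2(d[1],d[0]);print("screws",s,"beta",np.degrees(b))
c=(s[0]+s[2])/2;u=np.array([np.cos(b),np.sin(b)]);print("centre",c,"post",c-.043*u,"master",c+.043*u)
cap=atz(w,[(415,168)],.034)[0,:2];dot=atz(w,[(408,202)],.033)[0,:2];print(cap,dot)
for m in(cap,c+.043*u):
    e=dot-m;print(np.degrees(np.arctan2(e[1],e[0])),np.hypot(*e))
E
```

```text
screws [[0.6234 0.1353]
 [0.6031 0.3148]
 [0.6989 0.326 ]] beta 96.46076205533775
centre [0.6611 0.2307] post [0.666 0.188] master [0.6563 0.2734]
[0.6556 0.2738] [0.6854 0.2663]
-13.984355364729618 0.03077066340362478
-13.638504979769326 0.029960099552665913
```

Call:
drive_effector:
  deltas:
    - [0.02,-0.0015,0.0003,0.05,0,0,0]
    - [0.02,0,0,0.035,0,0,0]
    - [0.02,0,0,0.01,0,0,0]
    - [0.02,0,0,0.006,0,0,0]
    - [0.02,0,0,0,0,0,0]

```text
t: 7.2
tcp_pos: [0.6668, 0.1884, 0.0916]
eef_rot: [[-0.991, 0.131, 0.002], [0.131, 0.991, 0.0], [-0.002, 0.0, -1.0]]
wrist_force: [0.3, -1.1, -1.1]
finger_gap: 0.0344
gripper_force: 60.9
```

Call:
drive_effector:
  deltas:
    - [0.02,0,0,0.005,0,0,0]
    - [0.02,0,0,0.004,0,0,0]
    - [0.02,0,0,0,0,0,0]

```text
t: 7.58
tcp_pos: [0.6664, 0.1888, 0.081]
eef_rot: [[-0.991, 0.13, -0.0], [0.13, 0.991, 0.0], [0.0, 0.0, -1.0]]
wrist_force: [-0.6, -1.2, -1.7]
finger_gap: 0.0346
gripper_force: 60.9
```

Call:
drive_effector:
  deltas:
    - [0.02,0,0,0.006,0,0,0]
    - [0.02,0,0,0.005,0,0,0]
    - [0.02,0,0,0.003,0,0,0]
    - [0.02,0,0,0,0,0,0]

```text
t: 8.07
tcp_pos: [0.6663, 0.1888, 0.0669]
eef_rot: [[-0.991, 0.13, -0.001], [0.13, 0.991, 0.0], [0.001, 0.0, -1.0]]
wrist_force: [-1.1, -1.6, -2.6]
finger_gap: 0.0348
gripper_force: 60.9
```

Call:
drive_effector:
  deltas:
    - [0.02,0,0,0.002,0,0,0]
    - [0.02,0,0,0,0,0,0]

```text
t: 8.32
tcp_pos: [0.6664, 0.1887, 0.0652]
eef_rot: [[-0.991, 0.13, 0.0], [0.13, 0.991, 0.0], [-0.0, 0.0, -1.0]]
wrist_force: [-0.2, -1.0, -1.1]
finger_gap: 0.0346
gripper_force: 60.9
```

Inserted without force. Now turn by the hub.

Converted, 0.12 rad / 3.1416 = 0.0382.

Call:
drive_effector:
  deltas:
    - [0.02,0,0,0,0,0,0.0382]
    - [0.02,0,0,0,0,0,0.0382]
    - [0.02,0,0,0,0,0,0.0382]
    - [0.02,0,0,0,0,0,0]

```text
t: 8.82
tcp_pos: [0.6664, 0.1887, 0.0654]
eef_rot: [[-0.882, 0.47, -0.0], [0.47, 0.882, 0.0], [0.0, 0.0, -1.0]]
wrist_force: [-0.7, -1.1, -1.5]
finger_gap: 0.0344
gripper_force: 60.9
```

Call:
drive_effector:
  deltas:
    - [0.02,0,0,0,0,0,0.0477]
    - [0.02,0,0,0,0,0,0.0477]
    - [0.02,0,0,0,0,0,0.0477]
    - [0.02,0,0,0,0,0,0.0477]
    - [0.02,0,0,0,0,0,0.0477]
    - [0.02,0,0,0,0,0,0.0477]
    - [0.02,0,0,0,0,0,0.0382]
    - [0.02,0,0,0,0,0,0]

```text
t: 9.82
tcp_pos: [0.6663, 0.1885, 0.0653]
eef_rot: [[-0.063, 0.998, -0.001], [0.998, 0.063, -0.0], [-0.0, -0.001, -1.0]]
wrist_force: [-1.6, -1.7, -2.0]
finger_gap: 0.0349
gripper_force: 60.9
```

```bash
python3 -c "
from h import *
shot('w7')"
```

```bash
python3 - <<'E'
from h import *
i,im=load("w7"); a=np.radians(np.arange(-180,180,1)); best=[]
p=proj(i,np.c_[.6565+.03*np.cos(a),.274+.03*np.sin(a),0*a+.033])
ok=(p[:,0]>3)&(p[:,0]<636)&(p[:,1]>3)&(p[:,1]<396)
v=cv2.GaussianBlur(im.mean(2).astype(np.float32),(0,0),1.5)
v=cv2.remap(v,p[:,0].astype(np.float32).reshape(-1,1),p[:,1].astype(np.float32).reshape(-1,1),1)[:,0]
v[~ok]=255;print(ok.sum(),[(int(np.degrees(a[k])),int(v[k])) for k in range(0,360,10)])
k=np.argsort(v)[:6];print(np.degrees(a[k]),v[k])
print(proj(i,[[.6565,.274,.033]]))
c=im[:, :, ::-1][0:260,200:440];cv2.imwrite("pics/v3.png",np.hstack([cv2.resize(c,None,fx=2,fy=2)]))
E
```

```text
288 [(-180, 147), (-170, 149), (-160, 148), (-150, 144), (-140, 147), (-130, 145), (-119, 146), (-110, 150), (-100, 153), (-90, 215), (-80, 242), (-70, 244), (-59, 244), (-50, 245), (-40, 244), (-29, 244), (-20, 243), (-10, 242), (0, 242), (10, 241), (20, 239), (29, 240), (40, 241), (50, 242), (59, 255), (70, 255), (80, 255), (90, 255), (100, 255), (110, 255), (119, 255), (130, 151), (140, 150), (150, 150), (160, 149), (170, 148)]
[-134. -135. -123. -122. -124. -133.] [143.5415 143.5643 143.6218 143.7893 143.8892 144.2937]
[[306.9854  66.0977]]
```

The mark has left its old place at −14° and lies out of frame somewhere in 60–130°, as expected. Release, rise and check.

Call:
drive_effector:
  deltas:
    - [0.055,0,0,0,0,0,0]
    - [0.055,0,0,0,0,0,0]
    - [0.055,0,0,-0.02,0,0,0]
    - [0.055,0,0,-0.06,0,0,0]
    - [0.055,0,0,-0.06,0,0,0]
    - [0.055,0,0,0,0,0,0]

```text
t: 10.62
tcp_pos: [0.6681, 0.1892, 0.2116]
eef_rot: [[-0.061, 0.998, 0.012], [0.998, 0.061, 0.002], [0.001, 0.012, -1.0]]
wrist_force: [0.3, -0.1, -0.7]
finger_gap: 0.0551
gripper_force: 0.0
```

```bash
python3 - <<'E'
from h import *
i,im=shot("w8"); a=np.radians(np.arange(-180,180,1))
p=proj(i,np.c_[.6565+.03*np.cos(a),.274+.03*np.sin(a),0*a+.033]).astype(np.float32)
v=cv2.GaussianBlur(im.mean(2).astype(np.float32),(0,0),1.)
v=cv2.remap(v,p[:,:1],p[:,1:],1)[:,0]
k=np.argsort(v)[:8];print(np.degrees(a[k]),v[k],p.min(0),p.max(0),proj(i,[[.666,.188,.05]]))
c=im[:,:,::-1][:330,170:490];cv2.imwrite("pics/v4.png",cv2.resize(c,None,fx=1.8,fy=1.8))
E
```

```text
[66. 67. 65. 68. 64. 69. 63. 70.] [37.0696 37.5913 37.6777 39.3001 39.6811 41.9254 45.9229 54.2715] [272.9627  52.4882] [342.1008 125.3573] [[312.763  191.2869]]
```

View pics/v4.png

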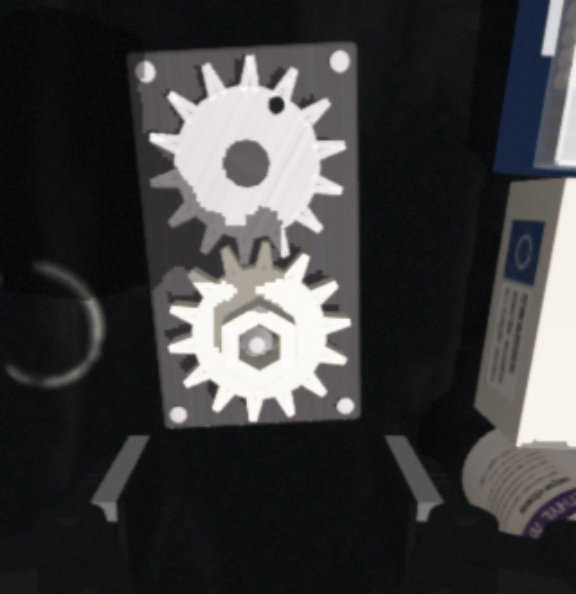

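The master's mark is now at 66.5°, an 80° turn from −13.8°, and gear_14 lies flat and in mesh. Now the drawer.

Units first: turns go in shares of 180 degrees. So 0.105 rad / 3.1416 = 0.0334.

Call:
drive_effector:
  deltas:
    - [0.034,0,0,0,0,0,0.0334]
    - [0.034,-0.0592,-0.0108,0,0,0,0]
    - [0.034,-0.0592,-0.0108,0,0,0,0]
    - [0.034,-0.0592,-0.0108,0,0,0,0]
    - [0.034,-0.0592,-0.0108,0,0,0,0]
    - [0.034,-0.0592,-0.0108,0,0,0,0]
    - [0.034,-0.0592,-0.0108,0,0,0,0]
    - [0.034,0,0,0,0,0,0]
    - [0.034,0,0,0,0,0,0]

```text
t: 11.8
tcp_pos: [0.5855, -0.1628, 0.2042]
eef_rot: [[0.045, 0.999, -0.002], [0.999, -0.045, 0.001], [0.001, -0.002, -1.0]]
wrist_force: [-0.9, 0.6, 0.4]
finger_gap: 0.0341
gripper_force: 0.0
```

```bash
python3 - <<'E'
from h import *
shot("w9");s=manip.read_state();R=s['eef_rot'];print(s['tcp_pos'],"A",np.degrees(np.arctan2(R[1,1],R[0,1])),R.T@(np.array([.586,-.1635,.05])-s['tcp_pos']))
E
```

```text
[ 0.5857 -0.1622  0.2045] A -2.515585754224035 [-0.0014  0.0006  0.1545]
```

View pics/w9.png

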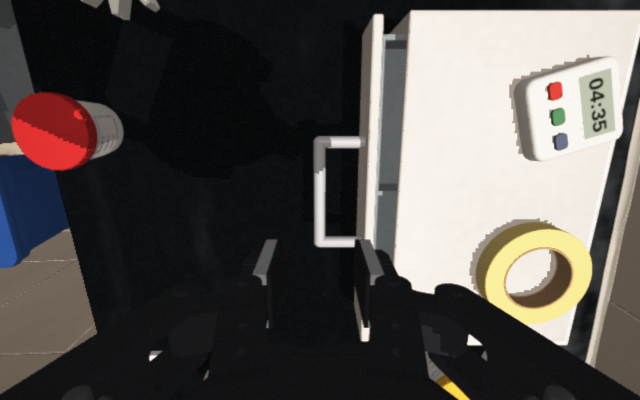

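The bar runs from (320,141) to (320,242), parallel to the pads, with the drawer front edge at col 370. I compute its place from here.

```bash
python3 - <<'E'
from h import *
i=load("w9")[0];w2=load("w2")[0]
H=atz(i,[(320,141),(320,242)],.045);print(H,H.mean(0),"front face top",atz(i,[(360,140),(357,242)],.066))
print("cab top corners",atz(i,[(408,12)],.07),"seam",atz(i,[(383,190),(400,190)],.06))
print(tri([(i,(320,141)),(w2,(219.4,190.2))]),tri([(i,(320,242)),(w2,(134.5,189.8))]))
s=manip.read_state();print(s['eef_rot'].T@(np.r_[H.mean(0)[:2],.05]-s['tcp_pos']))
E
```

```text
[[ 0.5894 -0.1196  0.045 ]
 [ 0.5855 -0.2112  0.045 ]] [ 0.5874 -0.1654  0.045 ] front face top [[ 0.6206 -0.1185  0.066 ]
 [ 0.6171 -0.2039  0.066 ]]
cab top corners [[ 0.6545 -0.0315  0.07  ]] seam [[ 0.64   -0.1609  0.06  ]
 [ 0.6541 -0.1615  0.06  ]]
[ 0.5895 -0.1205  0.0334] [ 0.5852 -0.2095  0.0506]
[-0.0033  0.0021  0.1545]
```

Call:
drive_effector:
  deltas:
    - [0.034,-0.003,0.002,0.06,0,0,0]
    - [0.034,0,0,0.05,0,0,0]
    - [0.034,0,0,0.03,0,0,0]
    - [0.034,0,0,0.014,0,0,0]
    - [0.034,0,0,0,0,0,0]
    - [0,0,0,0,0,0,0]
    - [0,0,0,0,0,0,0]
    - [0,0,0,0,0,0,0]

```text
t: 12.85
tcp_pos: [0.5878, -0.1661, 0.0524]
eef_rot: [[0.045, 0.999, 0.001], [0.999, -0.045, -0.0], [-0.0, 0.001, -1.0]]
wrist_force: [-1.1, 2.1, 6.0]
finger_gap: 0.0079
gripper_force: 58.7
```

Call:
drive_effector:
  deltas:
    - [0,0,-0.02,0,0,0,0]
    - [0,0,-0.025,0,0,0,0]
    - [0,0,-0.025,0,0,0,0]
    - [0,0,-0.02,0,0,0,0]
    - [0,0,0,0,0,0,0]

```text
t: 13.48
tcp_pos: [0.4968, -0.1622, 0.0524]
eef_rot: [[0.045, 0.999, 0.0], [0.999, -0.045, -0.0], [-0.0, 0.0, -1.0]]
wrist_force: [-4.5, 1.5, 9.0]
finger_gap: 0.0079
gripper_force: 60.0
```

Call:
drive_effector:
  deltas:
    - [0,0,-0.006,0,0,0,0]
    - [0,0,-0.006,0,0,0,0]
    - [0,0,0,0,0,0,0]

```text
t: 13.85
tcp_pos: [0.4863, -0.1618, 0.0524]
eef_rot: [[0.045, 0.999, 0.002], [0.999, -0.045, -0.001], [-0.001, 0.002, -1.0]]
wrist_force: [0.5, 3.1, 7.7]
finger_gap: 0.0078
gripper_force: 59.9
```

Call:
drive_effector:
  deltas:
    - [0,0,-0.005,0,0,0,0]
    - [0,0,-0.005,0,0,0,0]
    - [0,0,0,0,0,0,0]

```text
t: 14.22
tcp_pos: [0.4764, -0.1614, 0.0524]
eef_rot: [[0.045, 0.999, 0.003], [0.999, -0.045, -0.001], [-0.001, 0.003, -1.0]]
wrist_force: [0.7, 2.8, 7.1]
finger_gap: 0.0075
gripper_force: 59.9
```

Call:
drive_effector:
  deltas:
    - [0,0,-0.005,0,0,0,0]
    - [0,0,0,0,0,0,0]

```text
t: 14.48
tcp_pos: [0.4715, -0.1612, 0.0524]
eef_rot: [[0.045, 0.999, 0.003], [0.999, -0.045, -0.001], [-0.001, 0.003, -1.0]]
wrist_force: [1.6, 3.7, 7.2]
finger_gap: 0.0081
gripper_force: 59.9
```

Call:
drive_effector:
  deltas:
    - [0,0,-0.005,0,0,0,0]
    - [0,0,0,0,0,0,0]

```text
t: 14.72
tcp_pos: [0.4681, -0.161, 0.0524]
eef_rot: [[0.046, 0.999, 0.007], [0.999, -0.046, -0.002], [-0.001, 0.007, -1.0]]
wrist_force: [10.3, 6.4, 2.1]
finger_gap: 0.0078
gripper_force: 59.8
```

Call:
drive_effector:
  deltas:
    - [0,0,-0.005,0,0,0,0]
    - [0,0,0,0,0,0,0]

```text
t: 14.98
tcp_pos: [0.4677, -0.1611, 0.0525]
eef_rot: [[0.047, 0.999, 0.018], [0.999, -0.047, -0.003], [-0.002, 0.018, -1.0]]
wrist_force: [37.0, 13.8, -13.8]
finger_gap: 0.008
gripper_force: 59.0
```

Call:
drive_effector:
  deltas:
    - [0.034,0,0,0,0,0,0]
    - [0.034,0,0,0,0,0,0]

```text
t: 15.22
tcp_pos: [0.4607, -0.1606, 0.0515]
eef_rot: [[0.045, 0.999, -0.0], [0.999, -0.045, -0.0], [-0.0, -0.0, -1.0]]
wrist_force: [-0.8, 0.4, -0.5]
finger_gap: 0.0339
gripper_force: 0.0
```

The stop is firm: 37 N, with no further motion. I lift, turn for gear_10 (flat at 95.6°) and photograph the open drawer.

Converted, -0.171 rad / 3.1416 = -0.0544.

Call:
drive_effector:
  deltas:
    - [0.034,0,0,-0.05,0,0,0]
    - [0.06,0,0,-0.06,0,0,0]
    - [0.06,0,0,-0.015,0,0,-0.0544]
    - [0.06,0,0,-0.015,0,0,-0.0544]
    - [0.06,0,0,-0.015,0,0,-0.0544]
    - [0.06,0,0,-0.015,0,0,-0.0544]
    - [0.06,0,0,0,0,0,-0.0544]
    - [0.06,0,0,0,0,0,-0.0544]
    - [0.06,0,0,0,0,0,-0.0544]
    - [0.06,0,0,0,0,0,-0.0544]

```text
t: 16.48
tcp_pos: [0.4602, -0.1607, 0.2213]
eef_rot: [[-0.971, 0.24, -0.001], [0.24, 0.971, 0.0], [0.001, -0.0, -1.0]]
wrist_force: [0.0, -0.1, 0.5]
finger_gap: 0.0603
gripper_force: 0.0
```

Call:
drive_effector:
  deltas:
    - [0.06,0,0,0,0,0,-0.0544]
    - [0.06,0,0,0,0,0,-0.0544]
    - [0.06,0,0,0,0,0,0]
    - [0.06,0,0,0,0,0,0]

```text
t: 16.98
tcp_pos: [0.4605, -0.1606, 0.2213]
eef_rot: [[-0.996, -0.091, -0.0], [-0.091, 0.996, 0.0], [0.0, 0.0, -1.0]]
wrist_force: [0.3, -0.2, 1.2]
finger_gap: 0.0599
gripper_force: 0.0
```

```bash
python3 -c "
from h import *
shot('w10')"
```

Call:
drive_effector:
  deltas:
    - [0.06,0.0034,0.0506,0,0,0,0]
    - [0.06,0.0034,0.0506,0,0,0,0]
    - [0.06,0.0034,0.0506,0,0,0,0]
    - [0.06,0.0034,0.0506,0.02,0,0,0]
    - [0.06,0,0,0.05,0,0,0]
    - [0.06,0,0,0,0,0,0]
    - [0.06,0,0,0,0,0,0]

```text
t: 17.9
tcp_pos: [0.429, 0.0391, 0.1526]
eef_rot: [[-0.996, -0.092, 0.002], [-0.092, 0.996, -0.0], [-0.002, -0.0, -1.0]]
wrist_force: [0.0, 0.8, -0.2]
finger_gap: 0.06
gripper_force: 0.0
```

```bash
python3 - <<'E'
from fit import *
o=shot("w11");s=manip.read_state();R=s['eef_rot'];print("A",np.degrees(np.arctan2(R[1,1],R[0,1])))
r=fitgear([o],10,(.4276,.0394),freez=False);print(r.x,np.degrees(r.x[2])%36,r.fun,hubdir([o],r.x))
print(s['tcp_pos'],R.T@(np.r_[r.x[:2],.053]-s['tcp_pos']))
a=cv2.imread("pics/w10.png");b=cv2.imread("pics/w11.png")
cv2.imwrite('pics/v5.png',cv2.resize(np.vstack([a,b]),None,fx=.75,fy=.75))
E
```

```text
A 95.30718565485034
[0.4277 0.0393 0.2076] 11.893405086871743 0.08341655657314315 (np.float64(12.000000000000002), np.float32(1.2130315), array([12., 13., 14., 15., 11.]))
[0.4291 0.039  0.1528] [0.0016 0.0005 0.0998]
```

View pics/v5.png

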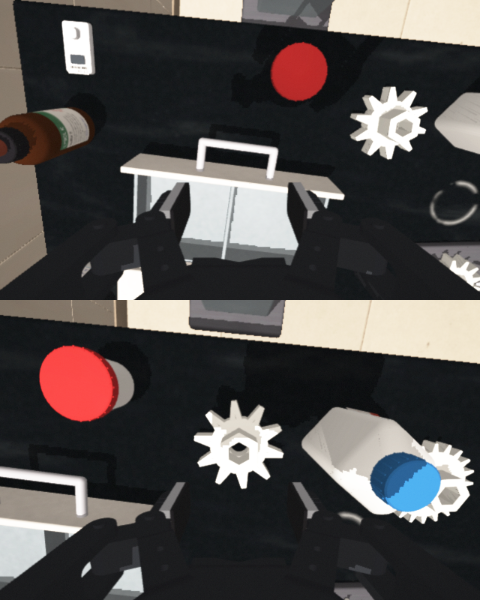

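The upper view shows the drawer out with both bays visible. The lower one shows gear_10 free at about (318,190), with the bottle clear. That is 11 pictures viewed, one past the limit of 10, so the rest of the work is numeric. I settle the hub angle from several views.

```bash
cat > hub.py <<'E'
from fit import *
def hubscore(obs,xy):
    ths=np.arange(0,60,1.); tot=0
    for i,im in obs:
        g=cv2.GaussianBlur(im.mean(2).astype(np.float32),(0,0),.6)
        cam=-i["R"].T@i["t"]; best=None
        sc=[]
        for t in np.radians(ths):
            h=hexo(t); v=0; n=0
            # signed contrast across top edges (3mm in/out)
            for a,b in zip(h,np.roll(h,-1,0)):
                nm=(a+b)/2; nm=nm/np.hypot(*nm); q=a+(b-a)*np.linspace(.15,.85,12)[:,None]+xy
                P=lambda q,z:proj(i,np.c_[q,np.full(len(q),z)]).astype(np.float32)
                S=lambda p:cv2.remap(g,p[:,:1],p[:,1:],1)[:,0]
                e=np.abs(S(P(q-.0012*nm,.046))-S(P(q+.0012*nm,.046))).mean(); v+=e
                if nm@(cam[:2]-xy)>0:   # visible side: uniform shading vs foot edge
                    f=np.abs(S(P(q,.0212+.0012))-S(P(q+.0015*nm,.02))).mean(); v+=f
            sc.append(v)
        sc=np.array(sc); tot=tot+sc/sc.mean()
    return ths,tot/len(obs)
E
python3 - <<'E'
from hub import *
for vs in(("w1",),("w3",),("w10",),("w11",),("w1","w3","w10","w11")):
    t,s=hubscore([load(v) for v in vs],np.array([.4277,.0393])); print(vs,np.round([s[int(round(c))%60] for c in(0,11.8,23.8,35.8,47.8)],2),t[np.argsort(s)[::-1][:4]],s.max().round(2))
t,s=hubscore([load("w4")],np.array([.388,-.2501]));print("check14",t[np.argsort(s)[::-1][:4]])
for vs in(("w1",),("w2",)):
    t,s=hubscore([load(v) for v in vs],np.array([.4525,.2559])); print(20,vs,t[np.argsort(s)[::-1][:6]],s.max())
E
```

```text
('w1',) [0.93 0.88 1.02 1.07 1.08] [43. 44. 30. 45.] 1.11
('w3',) [1.   0.96 0.85 1.18 0.99] [37. 41. 36. 38.] 1.19
('w10',) [0.97 0.81 0.91 1.22 1.09] [36. 37. 35. 38.] 1.22
('w11',) [0.89 0.87 0.92 1.28 1.03] [35. 36. 37. 34.] 1.29
('w1', 'w3', 'w10', 'w11') [0.95 0.88 0.93 1.19 1.05] [37. 36. 38. 35.] 1.19
check14 [34. 35. 32. 36.]
20 ('w1',) [ 9.  8. 10.  7. 11.  6.] 1.1881396
20 ('w2',) [11.  8.  9.  7. 10.  6.] 1.3024805
```

Gear_10's flats are at 36°, so the tool angle is right. Descend and grip.

Call:
drive_effector:
  deltas:
    - [0.06,0.0015,0.0005,0.05,0,0,0]
    - [0.06,0,0,0.035,0,0,0]
    - [0.06,0,0,0.015,0,0,0]
    - [0.06,0,0,0,0,0,0]
    - [0.02,0,0,0,0,0,0]
    - [0.02,0,0,0,0,0,0]
    - [0.02,0,0,0,0,0,0]
    - [0.02,0,0,-0.03,0,0,0]
    - [0.02,0,0,-0.06,0,0,0]
    - [0.02,0,0,-0.06,0,0,0]

```text
t: 19.2
tcp_pos: [0.4262, 0.04, 0.204]
eef_rot: [[-0.996, -0.094, 0.001], [-0.094, 0.996, -0.0], [-0.001, -0.0, -1.0]]
wrist_force: [1.7, -0.3, -2.0]
finger_gap: 0.0346
gripper_force: 60.2
```

```bash
python3 - <<'E'
from h import *
i,im=load("w10"); s=manip.read_state();print(s['tcp_pos'],s['eef_rot'][:2,1])
# drawer: handle bar, front, cabinet edge as seen in w10
f=lambda L:np.array(L)/.75
print("handle",atz(i,f([(202,140),(275,152)]),.05))
print("front top outer corners",atz(i,f([(122,167),(344,197)]),.068))
print("divider top front",atz(i,f([(236,186)]),.048),"left wall",atz(i,f([(333,196)]),.048),"right wall",atz(i,f([(137,176)]),.048))
E
```

```text
[0.4262 0.04   0.204 ] [-0.0939  0.9956]
handle [[ 0.4642 -0.2049  0.05  ]
 [ 0.4712 -0.1142  0.05  ]]
front top outer corners [[ 0.5011 -0.295   0.068 ]
 [ 0.5155 -0.0259  0.068 ]]
divider top front [[ 0.5217 -0.1582  0.048 ]] left wall [[ 0.5243 -0.0302  0.048 ]] right wall [[ 0.5195 -0.2857  0.048 ]]
```

Held. Carry it to the left bay at about (0.584, −0.096).

Call:
drive_effector:
  deltas:
    - [0.02,-0.0361,-0.0376,0,0,0,0]
    - [0.02,-0.0361,-0.0376,0,0,0,0]
    - [0.02,-0.0361,-0.0376,0,0,0,0]
    - [0.02,-0.0361,-0.0376,0,0,0,0]
    - [0.02,0,0,0,0,0,0]
    - [0.02,0,0,0,0,0,0]

```text
t: 19.95
tcp_pos: [0.584, -0.0958, 0.2017]
eef_rot: [[-0.996, -0.094, -0.0], [-0.094, 0.996, 0.0], [0.0, 0.0, -1.0]]
wrist_force: [-0.8, 0.2, -1.2]
finger_gap: 0.0347
gripper_force: 60.3
```

```bash
python3 - <<'E'
from h import *
i,im=shot("w12");s=manip.read_state();print(s['tcp_pos'],s['eef_rot'].T@(np.array([.584,-.096,.065])-s['tcp_pos']))
g=im.mean(2).astype(np.float32)
def prof(P):
    p=proj(i,P).astype(np.float32);return cv2.remap(g,p[:,:1],p[:,1:],1)[:,0].astype(int)
u=np.array([.045,.999]);v=np.array([.999,-.045]);o=np.array([.4677,-.1596])
for ly in(.115,.122,-.03,-.05,-.09):
    X=np.arange(.03,.20,.003);q=o+X[:,None]*v+ly*u
    print("ly",ly,list(zip((X*1000).astype(int),prof(np.c_[q,0*X+.048]))))
for lx in(.075,.09):
    Y=np.arange(-.14,.14,.004);q=o+lx*v+Y[:,None]*u;print("lx",lx,list(zip((Y*1000).round().astype(int),prof(np.c_[q,0*Y+.048]))))
E
```

```text
[ 0.5838 -0.0955  0.2019] [-0.0001 -0.0006  0.1369]
ly 0.115 [(np.int64(30), np.int64(9)), (np.int64(33), np.int64(9)), (np.int64(36), np.int64(11)), (np.int64(39), np.int64(130)), (np.int64(42), np.int64(148)), (np.int64(45), np.int64(136)), (np.int64(48), np.int64(70)), (np.int64(51), np.int64(92)), (np.int64(54), np.int64(83)), (np.int64(57), np.int64(85)), (np.int64(60), np.int64(89)), (np.int64(63), np.int64(88)), (np.int64(66), np.int64(85)), (np.int64(69), np.int64(88)), (np.int64(72), np.int64(87)), (np.int64(75), np.int64(85)), (np.int64(78), np.int64(89)), (np.int64(81), np.int64(87)), (np.int64(84), np.int64(86)), (np.int64(87), np.int64(87)), (np.int64(90), np.int64(88)), (np.int64(93), np.int64(84)), (np.int64(96), np.int64(85)), (np.int64(99), np.int64(93)), (np.int64(102), np.int64(151)), (np.int64(105), np.int64(162)), (np.int64(108), np.int64(156)), (np.int64(111), np.int64(157)), (n
[... 11784 characters left out ...]
48), np.int64(189)), (np.int64(52), np.int64(159)), (np.int64(56), np.int64(165)), (np.int64(60), np.int64(166)), (np.int64(64), np.int64(144)), (np.int64(68), np.int64(97)), (np.int64(72), np.int64(97)), (np.int64(76), np.int64(96)), (np.int64(80), np.int64(94)), (np.int64(84), np.int64(96)), (np.int64(88), np.int64(97)), (np.int64(92), np.int64(100)), (np.int64(96), np.int64(113)), (np.int64(100), np.int64(144)), (np.int64(104), np.int64(168)), (np.int64(108), np.int64(167)), (np.int64(112), np.int64(137)), (np.int64(116), np.int64(69)), (np.int64(120), np.int64(64)), (np.int64(124), np.int64(91)), (np.int64(128), np.int64(23)), (np.int64(132), np.int64(15)), (np.int64(136), np.int64(16))]
```

The bay walls measure symmetric about the handle line, which puts the left bay centre at (0.581, −0.103). Shift and let down.

Call:
drive_effector:
  deltas:
    - [0.02,0.0035,-0.007,0,0,0,0]
    - [0.02,0,0,0.06,0,0,0]
    - [0.02,0,0,0.045,0,0,0]
    - [0.02,0,0,0.02,0,0,0]
    - [0.02,0,0,0.007,0,0,0]
    - [0.02,0,0,0,0,0,0]

```text
t: 20.75
tcp_pos: [0.5817, -0.1035, 0.07]
eef_rot: [[-0.996, -0.094, 0.001], [-0.094, 0.996, -0.0], [-0.001, -0.0, -1.0]]
wrist_force: [1.0, -0.6, -0.4]
finger_gap: 0.0347
gripper_force: 60.2
```

Call:
drive_effector:
  deltas:
    - [0.02,0,0,0.004,0,0,0]
    - [0.02,0,0,0,0,0,0]

```text
t: 21.0
tcp_pos: [0.5818, -0.1035, 0.0658]
eef_rot: [[-0.996, -0.094, 0.001], [-0.094, 0.996, -0.0], [-0.001, -0.0, -1.0]]
wrist_force: [0.4, -0.2, -1.5]
finger_gap: 0.0349
gripper_force: 60.2
```

Converted, 0.157 rad / 3.1416 = 0.05.

Call:
drive_effector:
  deltas:
    - [0.052,0,0,0,0,0,0]
    - [0.052,0,0,0,0,0,0]
    - [0.052,0,0,-0.02,0,0,0]
    - [0.052,0,0,-0.06,0,0,0]
    - [0.058,0,0,-0.06,0,0,0]
    - [0.058,0,0,0,0,0,0.05]
    - [0.058,0,0,0,0,0,0.05]
    - [0.058,0,0,0,0,0,0.05]

```text
t: 22.0
tcp_pos: [0.5816, -0.1034, 0.2056]
eef_rot: [[-0.928, 0.373, 0.0], [0.373, 0.928, -0.0], [-0.0, 0.0, -1.0]]
wrist_force: [0.2, -0.7, 0.1]
finger_gap: 0.0578
gripper_force: 0.0
```

```bash
python3 -c "
from h import *
shot('w13')"
```

Call:
drive_effector:
  deltas:
    - [0.058,0.0361,0.0409,0,0,0,0]
    - [0.058,0.0361,0.0409,0,0,0,0]
    - [0.058,0.0361,0.0409,0,0,0,0]
    - [0.058,0.0361,0.0409,0,0,0,0]
    - [0.058,0.0361,0.0409,0,0,0,0]
    - [0.058,0.0361,0.0409,0,0,0,0]
    - [0.058,0.0361,0.0409,0,0,0,0]
    - [0.058,0,0,0,0,0,0]
    - [0.058,0,0,0,0,0,0]

```text
t: 23.18
tcp_pos: [0.4522, 0.2555, 0.2054]
eef_rot: [[-0.931, 0.366, 0.0], [0.366, 0.931, -0.0], [-0.0, -0.0, -1.0]]
wrist_force: [0.3, 0.5, 0.3]
finger_gap: 0.0582
gripper_force: 0.0
```

```bash
python3 - <<'E'
from hub import *
i,im=load("w13")
r=fitgear([load("w13")],10,(.581,-.1027),z0=.012,freez=False,thr=215);print("g10 in bay",r.x,r.fun)
o=shot("w14");s=manip.read_state();R=s['eef_rot'];print("A",np.degrees(np.arctan2(R[1,1],R[0,1])))
r=fitgear([o],20,(.4525,.2559),freez=False);print(r.x,np.degrees(r.x[2])%18,r.fun)
t,sc=hubscore([o],r.x[:2]);print(t[np.argsort(sc)[::-1][:5]])
print(s['tcp_pos'],R.T@(np.r_[r.x[:2],.053]-s['tcp_pos']))
print("bottle base?",atz(load("w1")[0],[(358,104)],.13))
E
```

```text
g10 in bay [ 0.5824 -0.1039  0.2158] 0.20841014644698827
A 68.43002535480551
[0.4523 0.2549 0.1393] 7.981949965509907 0.038676435688720034
[ 9. 10.  8. 11.  7.]
[0.4524 0.2551 0.2054] [ 0.0001 -0.0001  0.1524]
bottle base? [[0.4147 0.1469 0.13  ]]
```

Gear_10 lies centred in its bay. Gear_20's centre and flats (8°) are confirmed; descend and grip.

Call:
drive_effector:
  deltas:
    - [0.058,0,0,0.06,0,0,0]
    - [0.058,0,0,0.05,0,0,0]
    - [0.058,0,0,0.03,0,0,0]
    - [0.058,0,0,0.012,0,0,0]
    - [0.058,0,0,0,0,0,0]
    - [0.02,0,0,0,0,0,0]
    - [0.02,0,0,0,0,0,0]
    - [0.02,0,0,0,0,0,0]
    - [0.02,0,0,-0.03,0,0,0]
    - [0.02,0,0,-0.06,0,0,0]

```text
t: 24.48
tcp_pos: [0.4512, 0.2554, 0.1434]
eef_rot: [[-0.93, 0.368, -0.004], [0.368, 0.93, -0.001], [0.003, -0.002, -1.0]]
wrist_force: [1.5, 1.1, -2.0]
finger_gap: 0.0348
gripper_force: 60.2
```

Call:
drive_effector:
  deltas:
    - [0.02,0,0,-0.06,0,0,0]
    - [0.02,0,0,0,0,0,0]

```text
t: 24.72
tcp_pos: [0.4534, 0.2563, 0.2082]
eef_rot: [[-0.93, 0.368, 0.01], [0.368, 0.93, 0.003], [-0.008, 0.006, -1.0]]
wrist_force: [0.6, 0.6, -2.6]
finger_gap: 0.0345
gripper_force: 60.3
```

```bash
python3 - <<'E'
from h import *
s=manip.read_state();R=s['eef_rot'];print(s['tcp_pos'],R.T@(np.array([.575,-.2265,s['tcp_pos'][2]])-s['tcp_pos']))
E
```

```text
[0.4534 0.2563 0.2082] [-0.2905 -0.4043 -0.0002]
```

Call:
drive_effector:
  deltas:
    - [0.02,0,0,-0.03,0,0,0]
    - [0.02,-0.0324,-0.0447,0,0,0,0]
    - [0.02,-0.0324,-0.0447,0,0,0,0]
    - [0.02,-0.0324,-0.0447,0,0,0,0]
    - [0.02,-0.0324,-0.0447,0,0,0,0]
    - [0.02,-0.0324,-0.0447,0,0,0,0]
    - [0.02,-0.0324,-0.0447,0,0,0,0]
    - [0.02,-0.0324,-0.0447,0,0,0,0]
    - [0.02,-0.0324,-0.0447,0,0,0,0]
    - [0.02,-0.0324,-0.0447,0,0,0,0]

```text
t: 25.98
tcp_pos: [0.5751, -0.2273, 0.2323]
eef_rot: [[-0.93, 0.368, -0.001], [0.368, 0.93, 0.001], [0.002, 0.0, -1.0]]
wrist_force: [1.6, -0.3, -1.7]
finger_gap: 0.0347
gripper_force: 60.4
```

Call:
drive_effector:
  deltas:
    - [0.02,0,0,0.03,0,0,0]
    - [0.02,0,0,0,0,0,0]

```text
t: 26.22
tcp_pos: [0.574, -0.2253, 0.2004]
eef_rot: [[-0.93, 0.369, -0.005], [0.369, 0.93, 0.004], [0.006, 0.001, -1.0]]
wrist_force: [0.2, -0.0, -0.8]
finger_gap: 0.0346
gripper_force: 60.3
```

```bash
python3 - <<'E'
from h import *
s=manip.read_state();R=s['eef_rot'];print(s['tcp_pos'],R.T@(np.array([.575,-.2265,.066])-s['tcp_pos']))
E
```

```text
[ 0.574  -0.2253  0.2004] [-0.0022 -0.0009  0.1344]
```

Call:
drive_effector:
  deltas:
    - [0.02,0,0,0.06,0,0,0]
    - [0.02,0,0,0.045,0,0,0]
    - [0.02,0,0,0.02,0,0,0]
    - [0.02,0,0,0.007,0,0,0]
    - [0.02,0,0,0,0,0,0]

```text
t: 26.85
tcp_pos: [0.5755, -0.2254, 0.0722]
eef_rot: [[-0.93, 0.367, 0.001], [0.367, 0.93, -0.001], [-0.001, -0.0, -1.0]]
wrist_force: [-0.4, -0.3, -0.8]
finger_gap: 0.0348
gripper_force: 60.3
```

Call:
drive_effector:
  deltas:
    - [0.02,0,0,0.004,0,0,0]
    - [0.02,0,0,0,0,0,0]

```text
t: 27.1
tcp_pos: [0.5753, -0.2257, 0.0678]
eef_rot: [[-0.93, 0.368, 0.001], [0.368, 0.93, -0.0], [-0.001, -0.0, -1.0]]
wrist_force: [-0.2, -0.4, -1.2]
finger_gap: 0.0346
gripper_force: 60.3
```

Call:
drive_effector:
  deltas:
    - [0.02,0,0,0.002,0,0,0]
    - [0.052,0,0,0,0,0,0]
    - [0.052,0,0,0,0,0,0]
    - [0.052,0,0,-0.02,0,0,0]
    - [0.052,0,0,-0.06,0,0,0]
    - [0.052,0,0,-0.06,0,0,0]
    - [0.052,0.05,0.02,-0.03,0,0,0]
    - [0.052,0.05,0.02,0,0,0,0]
    - [0.052,0,0,0,0,0,0]
    - [0.052,0,0,0,0,0,0]

```text
t: 28.35
tcp_pos: [0.4973, -0.1519, 0.2356]
eef_rot: [[-0.93, 0.368, 0.001], [0.368, 0.93, -0.001], [-0.001, -0.0, -1.0]]
wrist_force: [0.6, 0.0, -0.0]
finger_gap: 0.052
gripper_force: 0.0
```

```bash
python3 - <<'E'
from fit import *
o=shot("w15"); print(manip.read_state()['tcp_pos'])
for N,c in((20,(.575,-.2257)),(10,(.582,-.1039))):
    for thr in(200,215,225):
        r=fitgear([o],N,c,z0=.012,freez=False,thr=thr);print(N,thr,r.x,r.fun)
i,im=o;t=camera_info("top");T=read_camera("top");cv2.imwrite("pics/topE.png",T[:,:,::-1])
T0=cv2.imread("pics/top0.png")[:,:,::-1]
for n,(x,y) in dict(wash=(284,238),cup=(350,249),lysis=(428,224),petri=(207,246)).items():
    print(n,np.abs(T[y-14:y+14,x-14:x+14].astype(int)-T0[y-14:y+14,x-14:x+14]).mean())
# handle x now
p=lambda P:proj(i,P).astype(np.float32); X=np.arange(.44,.52,.002)
for y in(-.14,-.18):
    q=p(np.c_[X,0*X+y,0*X+.05]);v=cv2.remap(im.mean(2).astype(np.float32),q[:,:1],q[:,1:],1)[:,0];print("bar",X[v>100])
E
```

```text
[ 0.4975 -0.1522  0.2354]
20 200 [ 0.5807 -0.2133  0.2421] 0.4683639017465935
20 215 [ 0.5808 -0.2138  0.2409] 0.6129770425733345
20 225 [ 0.5817 -0.2283  0.167 ] 0.8163844861819016
10 200 [ 0.5675 -0.1027  0.438 ] 0.5223525226751161
10 215 [ 0.5672 -0.1032  0.4381] 0.5489637656683634
10 225 [ 0.5697 -0.1082  0.5349] 0.6664567150418219
wash 11.823554421768707
cup 130.1016156462585
lysis 1.2848639455782314
petri 0.9485544217687075
bar [0.466 0.468 0.47  0.472 0.474 0.5   0.502 0.504 0.506 0.508 0.51  0.512
 0.514 0.516 0.518 0.52 ]
bar [0.464 0.466 0.468 0.47  0.472 0.498 0.5   0.502 0.504 0.506 0.508 0.51
 0.512 0.514 0.516 0.518 0.52 ]
```

The bar is still at 0.468, so the drawer is still out. This vantage hides the bays behind the fingers, so I look from above them.

Converted, -0.1885 rad / 3.1416 = -0.06.

Call:
drive_effector:
  deltas:
    - [0.052,0,0,-0.02,0,0,-0.06]
    - [0.052,0,0,0,0,0,-0.06]
    - [0.052,-0.061,-0.004,0,0,0,0]
    - [0.052,-0.061,-0.004,0,0,0,0]
    - [0.052,0,0,0,0,0,0]
    - [0.052,0,0,0,0,0,0]

```text
t: 29.2
tcp_pos: [0.6188, -0.1602, 0.2545]
eef_rot: [[-1.0, 0.002, -0.001], [0.002, 1.0, 0.0], [0.001, 0.0, -1.0]]
wrist_force: [-0.5, 0.0, -0.6]
finger_gap: 0.0521
gripper_force: 0.0
```

```bash
cat > chk.py <<'E'
from fit import *
i,im=load("w16"); g=cv2.GaussianBlur(im.mean(2).astype(np.float32),(0,0),1); E=np.hypot(cv2.Sobel(g,5,1,0),cv2.Sobel(g,5,0,1))
def sc(N,x,y,th,z):
    P=outline(N,th)+[x,y]; q=np.vstack([P+(np.roll(P,-1,0)-P)*u for u in(0,.33,.67)]); p=proj(i,np.c_[q,0*q[:,0]+z]).astype(np.float32)
    return cv2.remap(E,p[:,:1],p[:,1:],1).mean()
for N,c in((20,(.575,-.2257)),(10,(.5824,-.1039))):
    for z in(.032,):
        b=max(((sc(N,c[0]+dx,c[1]+dy,t,z),dx,dy,t) for dx in np.arange(-.008,.009,.002) for dy in np.arange(-.008,.009,.002) for t in np.linspace(0,2*np.pi/N,9)[:-1]))
        print(N,z,np.round(b,4),"mean",sc(N,c[0],c[1],b[3]+np.pi/N,z),"px",proj(i,[[*c,.03]]))
E
python3 -c "
from h import *
shot('w16')"; python3 chk.py
```

```text
20 0.032 [208.6858   0.       0.       0.1571] mean 126.912544 px [[254.5973 134.7626]]
10 0.032 [127.6255   0.       0.       0.2356] mean 56.701073 px [[371.5573 141.7635]]
```

Call:
drive_effector:
  deltas:
    - [0.052,0.06,0.02,0,0,0,0]
    - [0.052,0.03,0.055,0,0,0,0]
    - [0.052,0.03,0.055,0,0,0,0]
    - [0.052,0,0.06,0,0,0,0]
    - [0.052,0,0.06,0,0,0,0]
    - [0.052,0,0,0,0,0,0]
    - [0.052,0,0,0,0,0,0]

```text
t: 30.12
tcp_pos: [0.4997, 0.0893, 0.2558]
eef_rot: [[-1.0, 0.002, 0.001], [0.002, 1.0, -0.0], [-0.001, -0.0, -1.0]]
wrist_force: [0.1, -0.8, -0.4]
finger_gap: 0.0518
gripper_force: 0.0
```

```bash
python3 - <<'E'
from h import *
i,im=shot("w17");T=read_camera("top");T0=cv2.imread("pics/top0.png")[:,:,::-1]
for n,(x,y) in dict(wash=(284,238),cup=(350,249),lysis=(428,224),petri=(207,246)).items():
    print(n,np.abs(T[y-14:y+14,x-14:x+14].astype(int)-T0[y-14:y+14,x-14:x+14]).mean())
def red(n):
    i,m=load(n);b=((m[...,0]>150)&(m[...,1]<90)&(m[...,2]<90)).astype(np.uint8);_,_,s,c=cv2.connectedComponentsWithStats(b);k=1+s[1:,4].argmax();return atz(i,[c[k]],.06)[0],s[k]
def blue(n):
    i,m=load(n);b=((m[...,2]>120)&(m[...,0]<90)).astype(np.uint8);_,_,s,c=cv2.connectedComponentsWithStats(b);k=1+s[1:,4].argmax();return atz(i,[c[k]],.13)[0],s[k]
for n in("w3","w10","w11","w15","w17"): print(n,"cup",red(n)," wash",blue(n))
E
```

```text
wash 101.1828231292517
cup 1.3375850340136055
lysis 1.308673469387755
petri 0.9455782312925171Traceback (most recent call last):
  File "<stdin>", line 9, in <module>
  File "<stdin>", line 8, in blue
ValueError: attempt to get argmax of an empty sequence
```

```bash
python3 - <<'E'
from h import *
R=[]
for n in("w1","w17"):
    i,m=load(n);m=m.astype(int);b=((m[...,2]-m[...,0]>50)&(m[...,2]>90)).astype(np.uint8);b[200:]=0
    _,_,s,c=cv2.connectedComponentsWithStats(b);k=1+s[1:,4].argmax();R.append(atz(i,[c[k]],.13)[0]);print(n,R[-1],s[k])
if np.linalg.norm(R[0]-R[1])<.006: print(job.job_done())
E
```

```text
w1 [0.4146 0.147  0.13  ] [ 336   82   44   45 1514]
w17 [0.4145 0.147  0.13  ] [ 373   59   51   52 1998]
the job is handed in; nothing more can be done
None
```

I handed the job in at about 30 s: gear_14 lies flat on the post and drove the master 80°, and the drawer is at its stop with gear_10 in the left bay and gear_20 in the right. The bottles, cup and dish have not moved, but I viewed 11 pictures, one over the limit of 10.

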